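Close up the washing machine's dosing drawer

ROBOT

A 6-joint arm with a two-finger parallel gripper is mounted at the origin on the work surface. World frame = base frame: x ahead of the robot, y to its left, z up, the work surface at z = 0. Lengths are in m, angles in rad, forces in N, time in s.
With the tool pointing down it reaches from about 0.375 to 0.825 m from the base axis. Payload 5.5 kg.
Tool frame: the origin (TCP) lies on the centre line of the jaws, within the pads' length; the fingertips stand 14 mm ahead of it and the grasp point (between the pads) lies 5 mm behind it; z points along the fingers, y is the line along which they close (so a half turn about z gives the same grasp; the last joint's range is limited). The gripper opens to 85 mm and grips with 20 to 120 N. Pads are 22 mm wide; open, the fingers measure 114 mm over their backs; the gripper's body (76 mm by 85 mm) begins 54 mm behind the grasp point. The pads swing forward as they close: fully open they stand 13 mm farther back than shut.
Start: joints at [1.11, 0.314, -0.047, 1.21, 0, 1.571], TCP at [0.267, 0.537, 0.245] pointing down, gripper open.
Joint ranges: [-2.67, 2.67], [-0.69, 1.73], [-1.03, 1.25], [-2.08, 2.16], [-1.42, 1.45], [-3.14, 3.14]. Speed limits (rad/s): [2.39, 2.39, 3.01, 3.14, 3.14, 3.14].

INTERFACE

Orientations are given as a rotation vector (axis times angle).
In Python, from bench import readout, snapshot, camera_info, hand_in gives the robot as it stands.
- The arm moves only by the tool move_arm, never from a script. Its argument "plan" is a list that holds one entry, the list of rows, each a list of 6 numbers: the shift along the tool's x, y, z in mm, then the turn, a rotation vector about the tool's x, y, z in degrees. A call has 1 to 20 rows; each row shifts and turns the commanded pose from where the row before left it, along the tool's axes as they then stand; what a row does not reach is not made up. A row lasts 1/8 s, in which the tool goes at most 62.5 mm and 10.7 degrees, less where a joint would pass 70% of its speed; a pose out of reach is approached as far as the arm can. A call with a gripper value outside its range is refused whole. "claw" is the finger opening in mm, from 0 to 85.4, set as the call begins (left out, the last holds). The fingers move at their own pace and stop on an object; "grip_force" is the grip in N (left out, the last holds). Time passes only in rows, so rows that do not move let the fingers close. It gives the time, the measured TCP pose, the force, the opening and the grip force at its end, in the units of the state.
- readout.state(): the state, without advancing time (a new reading comes with each control period).
- snapshot(name): name is "side" or "top" or "wrist"; returns (picture, depth): 480x640x3 uint8, red, green, blue; 480x640 float32, m along the optical axis (not along the pixel's ray), 0 where there is no reading.
- camera_info(name): a dict with "intrinsics" (3x3 intrinsics, pixels), "position" and "rotation" of the camera in the world. Camera axes: x right, y down, z forward; pixel columns grow to the right and rows downward; lengths in m; the calibration is good to about 2 mm. A picture is of the moment at which its call begins: read the wrist's pose just before it. camera_info takes no time and is no camera call; for the wrist camera it gives the pose at the moment of the call.
- hand_in(): hands the job in; it is judged then, once.
The state is a dict: "time": time; "qpos": joint angles; "qd": joint speeds; "joint_torque": joint torques, N m; "eef_pos": TCP position; "eef_rot": TCP orientation; "wrist_force": force on the tool from outside, world axes, zero at the start; "torque": the same for the moment, N m; "grip_width": finger opening in m; "grip_force": force on a finger pad.
Only numpy, scipy, OpenCV 4.12 (cv2) and the standard library are available. Lean on these libraries where they do the work, as an engineer would, in place of code of your own. Each camera call takes 0.05 s, during which the arm holds its last target. There are 200 camera calls.

TASK

The washing machine's detergent drawer has just been topped up and stands open. With the fingertips, push both of its filler lids down flat on the drawer, then push the drawer steadily home, without slamming it, until its face is flush with the machine's front. Push from the outside only: do not pinch or lift the lids, and leave everything else on the table and the machine where it stands.

Things in the scene. Friction and masses are not known exactly. Their poses are not given: they have to be found in the camera images.
- drawer_home (a point): where drawer_face lies when the drawer is home: on the front plane of the white washing machine (600 x 600 x 850 mm on a plinth, fixed beyond the table). Axes: x from its front to its back (away from the robot), y to the robot's left, z up. Its top is 54 mm above this point, 160 mm above the table top, its edge set back 8 mm; it reaches 112 mm left and 487 mm right of here
- drawer (a joint): slide of the detergent drawer in m: 0 fully home with its face flush with the machine's front, grows as it comes out towards the robot (the machine's -x), stop at 0.215; starts 0.15 to 0.185 out. Runs stiffly (about 3 N) and stays where it is left
- drawer_face (a point): point on the outside of the drawer's flat white face (189 mm wide, 78 mm high, finger recess below), mid-width, 30 mm below its top edge, which is 136 mm above the table top and 24 mm below the machine's top. Axes as drawer_home. Behind the face: the grey deck with two filler mouths, 13 mm below the top edge; from 116 mm behind the face a cover plate lies on it, no higher than the shut lids
- wide_lid (a joint): hinge of the wide (left) filler lid, rad: 0 shut flat on the drawer, grows as the lid is raised, stop at 1.75; starts at 1.0 to 1.45 (1.57 is upright), leaning towards the drawer's face. Stiff (about 1 N at the edge), stays where left. White plate 98 mm wide (along y), 5 mm thick, reaching 52 mm from the hinge plus a 6 mm finger tab. Its outside (top when shut) faces the machine while raised
- narrow_lid (a joint): hinge of the narrow (right) filler lid, rad: 0 shut flat on the drawer, grows as the lid is raised, stop at 1.75; starts at 1.0 to 1.45 (1.57 is upright), leaning towards the drawer's face. Stiff (about 1 N at the edge), stays where left. White plate 62 mm wide (along y), 5 mm thick, reaching 52 mm from the hinge plus a 6 mm finger tab. Its outside (top when shut) faces the machine while raised
- wide_lid_hinge (a point): middle of the wide filler lid's hinge line; travels with the drawer, does not turn with the lid. Axes as washer. 100 mm behind the drawer's face, 10 mm below its top edge, 36 mm left of its middle. At angle q the lid's 5 mm plate, centred on the hinge line, runs from here along (-cos q, 0, sin q); shut, its top is 2.5 mm above this point
- narrow_lid_hinge (a point): middle of the narrow filler lid's hinge line; travels with the drawer, does not turn with the lid. Axes as washer. 100 mm behind the drawer's face, 10 mm below its top edge, 52 mm right of its middle. At angle q the lid's 5 mm plate, centred on the hinge line, runs from here along (-cos q, 0, sin q); shut, its top is 2.5 mm above this point
- wide_lid_edge (a point): middle of the outside surface of the wide filler lid at its free edge, 52 mm from the hinge line; turns with the lid
- narrow_lid_edge (a point): middle of the outside surface of the narrow filler lid at its free edge, 52 mm from the hinge line; turns with the lid
- wide_lid_seal: black rubber seal block on the underside of the wide filler lid, 70 x 34 x 5 mm; pushing on the lid's outside never touches it. Origin: middle of the block
- narrow_lid_seal: black rubber seal block on the underside of the narrow filler lid, 34 x 34 x 5 mm; pushing on the lid's outside never touches it. Origin: middle of the block
- refill_bottle: bystander: white bottle with a grey cap, 76 mm across, 200 mm high, on the table right of the open drawer; origin under its centre
- dosing_cup: bystander: open white cup, 64 mm across, 55 mm high, on the table left of the open drawer; origin under its centre
- stain_bottle: bystander: white bottle, 54 mm across, 150 mm high, on the table right of the taller bottle; origin under its centre
- scrub_brush: bystander: wooden scrubbing brush with a bow handle, 140 x 50 x 69 mm, bristles down on the table farther left than the cup; origin under its centre
- button_jar: bystander: small white bowl, 70 mm across, 60 mm high, on the table on the robot's side of the taller bottle; origin under its centre

How it is judged:
By the outcome, as a careful person would: the job done as asked, in the order asked, and still so for the second after the job is handed in, with the robot touching nothing.
It also fails if it takes over 58 s, if anything falls off the work surface, if the arm or the gripper's body presses on something with over 40 N, if the wrist force passes 120 N, or if a joint passes its speed limit or range.

## Working session

There is one attempt and no reset: what is moved stays moved. The work goes in short steps, Python scripts to look and compute and a tool call to move; the robot and the scene stay as the last step left them, time stands still between calls to the robot, and variables do not carry over. Pictures are saved under pics/ and viewed, at most 10 in all, crops included, and the job is handed in when it is done.

Besides the shell and the picture viewer there is one more tool, called after ">>>" by a JSON object that holds its "op" and its "data". move_arm: Moves the arm, as the interface text tells. Its arguments: {"type":"object","properties":{"plan":{"type":"array"},"claw":{"type":"number"},"grip_force":{"type":"number"}},"required":["plan"]}

```bash
mkdir -p pics
python3 - <<'E'
from bench import readout, snapshot, camera_info
import cv2, numpy as np
print(readout.state())
for n in ("side","top"):
    i=camera_info(n); print(n,i)
    p,d=snapshot(n); cv2.imwrite(f"pics/{n}0.png",p[:,:,::-1]); np.savez(f"{n}0.npz",p=p,d=d,K=i["intrinsics"],t=i["position"],R=i["rotation"])
E
```

```text
{'time': 0.0, 'qpos': array([ 1.10999448e+00,  3.14230528e-01, -4.80691928e-02,  1.21022823e+00,
        4.09834715e-07,  1.57078683e+00]), 'qd': array([ 3.77168188e-04, -4.60526785e-05, -2.75858661e-03, -2.39940607e-04,
        6.90123879e-04, -2.02883307e-04]), 'joint_torque': array([-8.99651823e-04, -5.39591753e+01,  3.39751518e+01,  1.90154178e-02,
       -1.79935641e-04,  3.70350534e-06]), 'eef_pos': array([0.26654932, 0.53691332, 0.2444362 ]), 'eef_rot': array([-7.17333659e-01, -3.05819273e+00,  2.64766773e-03]), 'wrist_force': array([-0.81659784,  0.2404094 , -0.57484092]), 'torque': array([ 0.05177507, -0.02485009, -0.00683164]), 'grip_force': 0.0, 'grip_width': 0.08558290338168249}
side {'intrinsics': array([[597.61401301,   0.        , 325.0959376 ],
       [  0.        , 597.61401301, 238.2381495 ],
       [  0.        ,   0.        ,   1.        ]]), 'position': array([ 0.25727406, -0.98546282,  1.01191045]), 'rotation': array([-2.2621348 ,  0.34107459, -0.15783686])}
top {'intrinsics': array([[608.27387019,   0.        , 322.06513722],
       [  0.        , 608.27387019, 241.2082169 ],
       [  0.        ,   0.        ,   1.        ]]), 'position': array([0.31300408, 0.00462052, 1.3395374 ]), 'rotation': array([-2.13427111,  2.1162582 , -0.23171102])}
```

View pics/side0.png

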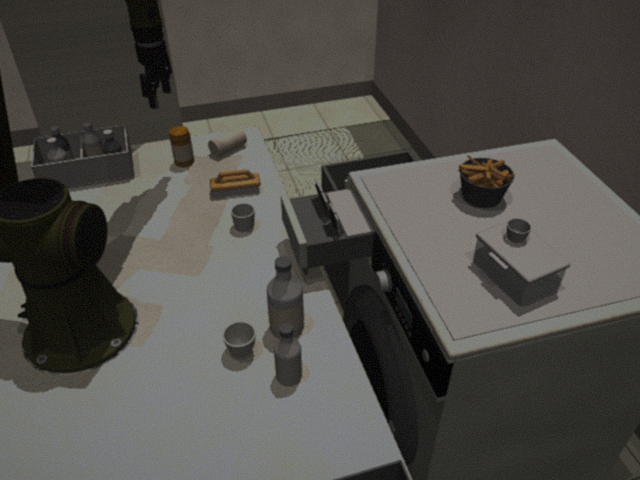

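View pics/top0.png

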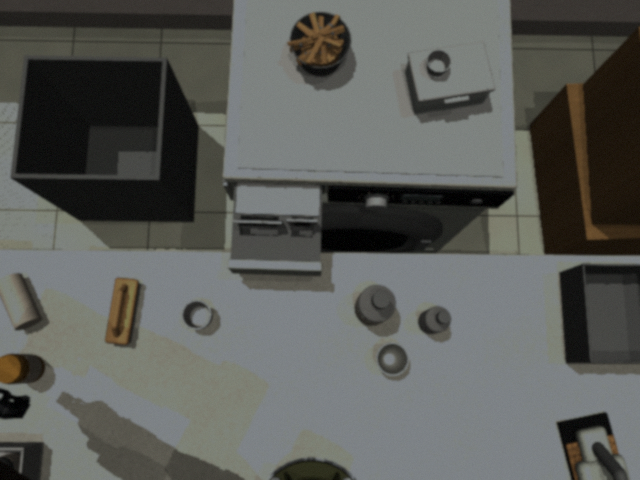

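The top view shows the open drawer at cols 230–322, rows 185–270, with its face at about row 265 and the raised lids at about row 220. The machine's front edge is near row 185. Next I turn the depth into world points and zoom in.

```bash
cat > h.py <<'E'
import numpy as np, cv2
from scipy.spatial.transform import Rotation as R
def cloud(d,K,t,r):
    r=np.asarray(r); M=r if r.shape==(3,3) else R.from_rotvec(r).as_matrix()
    v,u=np.mgrid[:480,:640]
    c=np.stack([(u-K[0,2])/K[0,0]*d,(v-K[1,2])/K[1,1]*d,d],-1)
    return c@M.T+t
E
python3 - <<'E'
from h import *
np.set_printoptions(precision=4,suppress=True,linewidth=150)
for n in("top","side"):
    z=np.load(n+"0.npz"); P=cloud(z["d"],z["K"],z["t"],z["R"]); np.save(n+"P.npy",P)
    if n=="top":
        for c in (250,265,300,340):
            print("col",c); print(np.c_[np.arange(168,280,2),P[168:280:2,c]][:, :])
        print("row267");print(P[266,222:332:4])
E
python3 - <<'E'
import cv2
a=cv2.imread("pics/top0.png")[165:285,210:345]
b=cv2.imread("pics/side0.png")[145:285,260:400]
cv2.imwrite("pics/c.png",cv2.convertScaleAbs(cv2.hconcat([cv2.resize(a,(400,400),interpolation=2),cv2.resize(b,(400,400),interpolation=2)]),alpha=1.5))
E
```

```text
col 250
[[168.       0.6994   0.1298   0.1618]
 [170.       0.6945   0.1294   0.1641]
 [172.       0.6906   0.1294   0.1631]
 [174.       0.6877   0.1298   0.1589]
 [176.       0.6839   0.1298   0.1575]
 [178.       0.6809   0.13     0.1537]
 [180.       0.677    0.13     0.1527]
 [182.       0.675    0.1307   0.1456]
 [184.       0.6769   0.1327   0.1248]
 [186.       0.6724   0.1325   0.1256]
 [188.       0.6683   0.1324   0.125 ]
 [190.       0.6645   0.1325   0.1232]
 [192.       0.6603   0.1324   0.123 ]
 [194.       0.6551   0.1319   0.1262]
 [196.       0.65     0.1315   0.1291]
 [198.       0.6465   0.1317   0.1265]
 [200.       0.313    0.0046   1.3395]
 [202.       0.6379   0.1314   0.1268]
 [204.       0.6342   0.1314   0.1248]
 [206.       0.6301   0.1314   0.1242]
 [208.       0.6246   0.1308   0.129 ]
 [210.       0.621    0.1309   0.1266]
 [212.       0.6168   0.1308   0.1265]
 [214.       0.6134   0.131    0.123 ]
 [216.       0.6105   0.1314   0.1176]
 [218.       0.6096   0.1328   0.1036]
 [220.       0.5905   0.1261   0.1663]
 [222.       0.5832   0.1246   0.1803]

[... 7735 characters left out ...]
 0.5026  0.166   0.1383]
 [ 0.5032  0.1585  0.1349]
 [ 0.503   0.1503  0.1364]
 [ 0.5035  0.1426  0.1339]
 [ 0.5034  0.1346  0.1348]
 [ 0.5029  0.1262  0.1388]
 [ 0.5036  0.1186  0.1351]
 [ 0.5034  0.1105  0.1365]
 [ 0.5031  0.1023  0.1391]
 [ 0.504   0.0947  0.1339]
 [ 0.5039  0.0866  0.1348]
 [ 0.5032  0.0783  0.14  ]
 [ 0.5041  0.0707  0.1347]
 [ 0.5047  0.0628  0.1313]
 [ 0.5045  0.0547  0.1328]
 [ 0.5043  0.0467  0.1347]
 [ 0.5044  0.0387  0.1349]
 [ 0.5045  0.0307  0.1347]
 [ 0.5046  0.0227  0.1342]
 [ 0.5047  0.0146  0.1344]
 [ 0.5042  0.0066  0.1376]
 [ 0.5054 -0.0014  0.1304]
 [ 0.5048 -0.0094  0.1347]
 [ 0.5264 -0.0199 -0.0001]
 [ 0.5273 -0.0289 -0.0051]
 [ 0.5263 -0.0377  0.0015]]
```

View pics/c.png

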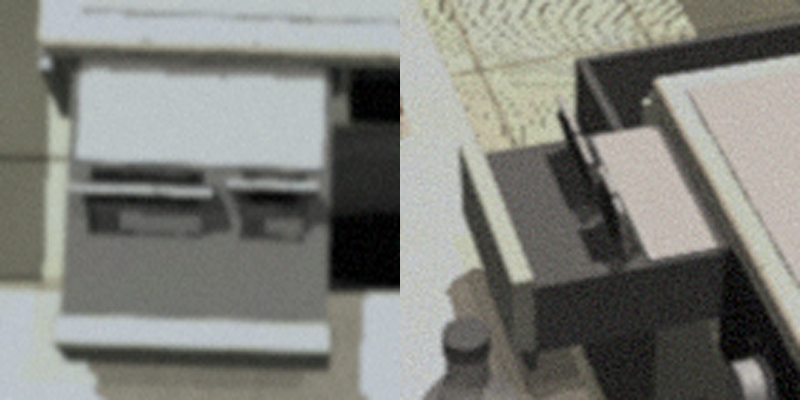

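The crop shows both lids raised nearly upright, just in front of the white cover plate. The face's top edge is the bright strip at the bottom. Next I fit the edges and planes for yaw, and measure the lids from both views.

Run:
```python
from h import *
np.set_printoptions(precision=4,suppress=True,linewidth=150)
def vplane(A,tag):
    A=A.reshape(-1,3)
    c=np.polyfit(A[:,1],A[:,0],1)
    for _ in range(3):
        r=A[:,0]-np.polyval(c,A[:,1]); A=A[abs(r)<.004]; c=np.polyfit(A[:,1],A[:,0],1)
    print(tag,len(A),"x@y=.077",np.polyval(c,.077),"yaw deg",-np.degrees(np.arctan(c[0])))
for n in("top","side"):
    P=np.load(n+"P.npy");X,Y,Z=P[...,0],P[...,1],P[...,2]
    vplane(P[(X>.48)&(X<.52)&(Y>-.015)&(Y<.165)&(Z>.065)&(Z<.13)],n+" face")
    vplane(P[(X>.64)&(X<.70)&(Y>-.40)&(Y<-.03)&(Z>.05)&(Z<.125)],n+" machine front")
    m=(X>.49)&(X<.515)&(Z>.13)&(Z<.143)&(Y>-.05)&(Y<.2); ys=Y[m]; print(n,"face strip y",np.percentile(ys,[0.5,50,99.5]),"z",np.median(Z[m]))
    for t,a,b in(("wide",.07,.155),("narrow",.0,.05)):
        m=(X>.56)&(X<.615)&(Z>.142)&(Z<.2)&(Y>a)&(Y<b); A=P[m]
        print(n,t,len(A)); 
        if len(A)>4: print(" range",A.min(0),A.max(0),np.median(A,0)); print(" slope q", np.degrees(np.arctan2(1,-np.polyfit(A[:,2],A[:,0],1)[0])))
    m=(X>.56)&(X<.62)&(Z>.15)&(Z<.2)&(Y>-.05)&(Y<.2); print("lid y",np.percentile(Y[m],[1,25,50,75,99]))
    m=(X>.52)&(X<.555)&(Y>.0)&(Y<.15)&(Z>.1)&(Z<.14);print("deck z",np.median(Z[m]))
    m=(X>.36)&(X<.5)&(Z>.1)&(Z<.25)&(Y<-.03)&(Y>-.25);A=P[m];print("bottles",A.min(0),A.max(0))
```

```text
top face 137 x@y=.077 0.4979224329508736 yaw deg -0.37014922541978246
top machine front 1484 x@y=.077 0.6668259125761108 yaw deg -1.1695633938526484
top face strip y [-0.0154  0.0727  0.1704] z 0.13578101000489862
top wide 230
 range [0.5775 0.0702 0.1444] [0.596  0.1547 0.1851] [0.5835 0.1129 0.1726]
 slope q 83.18120679719277
top narrow 146
 range [0.5815 0.0015 0.1477] [0.5911 0.0493 0.1889] [0.5863 0.025  0.174 ]
 slope q 95.0187816363726
lid y [-0.0043  0.0291  0.082   0.1184  0.1563]
deck z 0.12290867555099849
bottles [ 0.3832 -0.25    0.1   ] [ 0.4692 -0.0911  0.2067]
side face 244 x@y=.077 0.4995814973226118 yaw deg -0.8132625074612397
side machine front 1520 x@y=.077 0.6671792271004223 yaw deg -0.8246758087764259
side face strip y [-0.0199  0.0645  0.1711] z 0.13525897761576294
side wide 130
 range [0.5809 0.0701 0.1422] [0.5925 0.1539 0.1861] [0.5855 0.1036 0.169 ]
 slope q 88.19986517921419
side narrow 118
 range [0.5832 0.0009 0.1427] [0.5929 0.0483 0.1855] [0.5886 0.0171 0.1683]
 slope q 91.51595492538902
lid y [-0.0091  0.0153  0.0631  0.1022  0.1557]
deck z 0.12254278900477633
bottles [ 0.3866 -0.25    0.1001] [ 0.4713 -0.1039  0.205 ]
```

>>> {"op": "move_arm", "data": {"plan": [[[0, 0, -5, 0, 0, -8], [0, 0, -10, 0, 0, -8], [0, 0, -10, 0, 0, -8], [0, 0, 0, 0, 0, -2.4], [0, 0, 0, 0, 0, 0]]], "claw": 0, "grip_force": 20}}

```text
time: 0.72
eef_pos: [0.2667, 0.5372, 0.2699]
eef_rot: [-0.001, -3.141, 0.001]
wrist_force: [0.1, -0.0, 1.0]
grip_width: -0.0004
grip_force: 0.0
```

Face x≈0.499, home ≈0.667 (slide ≈0.168), yaw about −0.9°, drawer middle y≈0.076. The wide lid is at y≈0.112 and the narrow one at y≈0.024, with the hinge at x≈0.599. Next I go above and behind the wide lid.

>>> {"op": "move_arm", "data": {"plan": [[[-10, -12, 0, 0, 0, 0], [-22, -26.7, 0, 0, 0, 0], [-22, -26.7, 1, 0, 0, 0], [-22, -26.7, 1, 0, 0, 0], [-22, -26.7, 1, 0, 0, 0], [-22, -26.7, 1, 0, 0, 0], [-22, -26.7, 1, 0, 0, 0], [-22, -26.7, 1, 0, 0, 0], [-22, -26.7, 1, 0, 0, 0], [-22, -26.7, 1, 0, 0, 0], [-22, -26.7, 1, 0, 0, 0], [-22, -26.7, 1, 0, 0, 0], [-22, -26.7, 1, 0, 0, 0], [-22, -26.7, 1, 0, 0, 0], [-22, -26.7, 1, 0, 0, 0], [-22, -26.7, 1, 0, 0, 0], [-10, -14.5, 1, 0, 0, 0], [0, 0, 0, 0, 0, 0], [0, 0, 0, 0, 0, 0]]]}}

```text
time: 3.1
eef_pos: [0.6161, 0.111, 0.2553]
eef_rot: [0.001, -3.141, -0.001]
wrist_force: [-1.4, -1.5, 0.2]
grip_width: 0.0004
grip_force: 0.0
```

Run:
```python
from bench import readout, snapshot, camera_info
from h import *
s=readout.state();print(s["eef_pos"],s["eef_rot"])
p,d=snapshot("side"); a=p[60:300,240:440,::-1]
i=camera_info("wrist");w,d2=snapshot("wrist")
cv2.imwrite("pics/d.png",cv2.convertScaleAbs(cv2.hconcat([cv2.resize(a,(400,480)),cv2.resize(w[:,:,::-1],(400,300)).copy() if 0 else cv2.copyMakeBorder(cv2.resize(w[:,:,::-1],(400,300)),0,180,0,0,0)]),alpha=1.5))
```

```text
[0.61607429 0.11098636 0.25529068] [ 6.23118702e-04 -3.14100500e+00 -6.05078230e-04]
```

View pics/d.png

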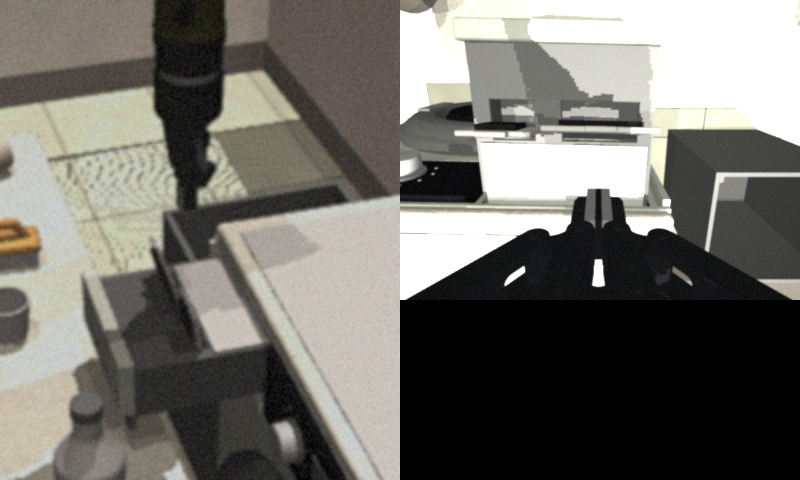

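The gripper is closed and stands behind the wide lid, above the cover plate. I lower it and sweep the lid over along its arc.

>>> {"op": "move_arm", "data": {"plan": [[[-3, 0, 15, 0, 0, 0], [0, 0, 20, 0, 0, 0], [0, 0, 20, 0, 0, 0], [0, 0, 20, 0, 0, 0], [0, 0, 5, 0, 0, 0], [6, 0, 0, 0, 0, 0], [6, 0, 0, 0, 0, 0], [6, 0, 0, 0, 0, 0], [6, 0, 0, 0, 0, 0], [6, 0, 0, 0, 0, 0], [5, 0, 0.5, 0, 0, 0], [5, 0, 0.5, 0, 0, 0], [4, 0, 4.5, 0, 0, 0], [4, 0, 4.5, 0, 0, 0], [2.5, 0, 5.5, 0, 0, 0], [2.5, 0, 5.5, 0, 0, 0], [1, 0, 4, 0, 0, 0], [1, 0, 4, 0, 0, 0], [0, 0, 0, 0, 0, 0]]]}}

```text
time: 5.58
eef_pos: [0.5646, 0.1103, 0.1459]
eef_rot: [-0.0, -3.141, 0.0]
wrist_force: [0.3, 0.1, 0.6]
grip_width: 0.0001
grip_force: 0.0
```

Run:
```python
from bench import readout, snapshot, camera_info
s=readout.state();print(s["eef_pos"],s["wrist_force"],camera_info("wrist")["position"])
```

```text
[0.56456462 0.11032001 0.1458859 ] [0.2827015  0.08249228 0.64663759] [0.48685161 0.10914724 0.27356854]
```

>>> {"op": "move_arm", "data": {"plan": [[[0, 0, 1, 0, 0, 0], [0, 0, 1, 0, 0, 0], [0, 0, 1, 0, 0, 0], [0, 0, 0.5, 0, 0, 0], [0, 0, 0, 0, 0, 0]]]}}

```text
time: 6.2
eef_pos: [0.5648, 0.1104, 0.1428]
eef_rot: [0.0, 3.142, -0.0]
wrist_force: [0.0, -0.8, -0.4]
grip_width: 0.0005
grip_force: 0.0
```

>>> {"op": "move_arm", "data": {"plan": [[[0, 0, 0.5, 0, 0, 0], [0, 0, 0.5, 0, 0, 0], [0, 0, 0.5, 0, 0, 0], [0, 0, 0.5, 0, 0, 0], [0, 0, 0, 0, 0, 0]]]}}

```text
time: 6.82
eef_pos: [0.5655, 0.1104, 0.1424]
eef_rot: [0.0, 3.14, 0.0]
wrist_force: [-3.0, -0.4, 10.6]
grip_width: -0.0003
grip_force: 5.2
```

Run:
```python
from bench import readout, snapshot, camera_info
from h import *
s=readout.state();print(s["eef_pos"],s["wrist_force"])
p,d=snapshot("side"); a=p[120:300,260:420,::-1]
cv2.imwrite("pics/e.png",cv2.convertScaleAbs(cv2.resize(a,(640,600)),alpha=2))
```

```text
[0.56546031 0.11043871 0.14237511] [-2.99723333 -0.39503929 10.55534306]
```

View pics/e.png

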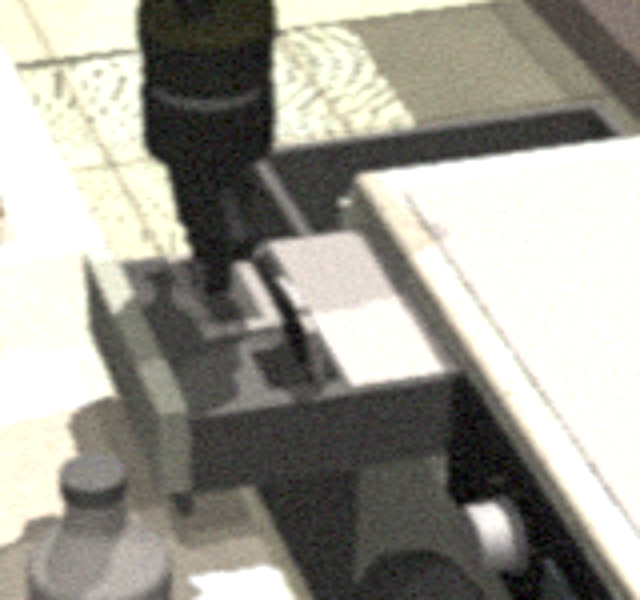

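The wide lid lies flat under the fingertips: contact at the expected height with 10 N. The narrow lid is still raised. I lift and go behind it.

>>> {"op": "move_arm", "data": {"plan": [[[0, 0, -10, 0, 0, 0], [0, 0, -25, 0, 0, 0], [0, 0, -25, 0, 0, 0], [0, 0, -25, 0, 0, 0], [0, 0, -25, 0, 0, 0], [-12, -16, 0, 0, 0, 0], [-15, -20, 0, 0, 0, 0], [-15, -25, 0, 0, 0, 0], [-14, -25, 0, 0, 0, 0], [0, 0, 15, 0, 0, 0], [0, 0, 25, 0, 0, 0], [0, 0, 25, 0, 0, 0], [0, 0, 10, 0, 0, 0], [0, 0, 0, 0, 0, 0]]]}}

```text
time: 8.62
eef_pos: [0.6199, 0.0243, 0.1744]
eef_rot: [-0.0, -3.139, 0.0]
wrist_force: [-0.7, 0.0, 0.7]
grip_width: 0.0004
grip_force: 0.0
```

>>> {"op": "move_arm", "data": {"plan": [[[6, 0, 0, 0, 0, 0], [6, 0, 0, 0, 0, 0], [6, 0, 0, 0, 0, 0], [6, 0, 0, 0, 0, 0], [6, 0, 0, 0, 0, 0], [5, 0, 0.5, 0, 0, 0], [5, 0, 0.5, 0, 0, 0], [4, 0, 4.5, 0, 0, 0], [4, 0, 4.5, 0, 0, 0], [2.5, 0, 5.5, 0, 0, 0], [2.5, 0, 5.5, 0, 0, 0], [1, 0, 4, 0, 0, 0], [1, 0, 4, 0, 0, 0], [0, 0, 2, 0, 0, 0], [0, 0, 1, 0, 0, 0], [0, 0, 0.5, 0, 0, 0], [0, 0, 0, 0, 0, 0]]]}}

```text
time: 10.75
eef_pos: [0.5659, 0.0244, 0.1434]
eef_rot: [0.0, 3.141, -0.0]
wrist_force: [0.2, 0.3, 0.2]
grip_width: -0.0001
grip_force: 0.0
```

>>> {"op": "move_arm", "data": {"plan": [[[0, 0, 0.5, 0, 0, 0], [0, 0, 0.5, 0, 0, 0], [0, 0, 0.5, 0, 0, 0], [0, 0, 0.5, 0, 0, 0], [0, 0, 0.5, 0, 0, 0], [0, 0, 0, 0, 0, 0]]]}}

```text
time: 11.5
eef_pos: [0.5665, 0.0244, 0.1423]
eef_rot: [0.0, 3.14, -0.0]
wrist_force: [-2.8, -0.5, 10.6]
grip_width: -0.0001
grip_force: 5.2
```

Both lids pressed flat. Next I lift, move in front of the face and check.

>>> {"op": "move_arm", "data": {"plan": [[[0, 0, -10, 0, 0, 0], [0, 0, -25, 0, 0, 0], [0, 0, -30, 0, 0, 0], [0, 0, -25, 0, 0, 0], [20, 10, -10, 0, 0, 0], [30, 14, 0, 0, 0, 0], [30, 14, 0, 0, 0, 0], [31, 14, 0, 0, 0, 0], [0, 0, 0, 0, 0, 0]]]}}

```text
time: 12.62
eef_pos: [0.453, 0.077, 0.2412]
eef_rot: [0.003, -3.141, -0.0]
wrist_force: [0.2, -0.8, 0.3]
grip_width: -0.0002
grip_force: 0.0
```

Run:
```python
from bench import readout, snapshot, camera_info
from h import *
s=readout.state();print(s["eef_pos"],s["wrist_force"])
for n in("top","side"):
    i=camera_info(n);p,d=snapshot(n);P=cloud(d,i["intrinsics"],i["position"],i["rotation"]);X,Y,Z=np.moveaxis(P,-1,0)
    for t,a,b in(("wide",.075,.15),("narrow",.0,.047)):
        m=(X>.552)&(X<.592)&(Y>a)&(Y<b)&(Z>.02)&(Z<.2);z=Z[m];print(n,t,len(z),np.percentile(z,[5,50,95]))
    m=(X>.47)&(X<.52)&(Y>-.01)&(Y<.03)&(Z>.07)&(Z<.128);print("face x",np.median(X[m]),m.sum())
    a=p[120:300,200:360,::-1] if n=="top" else p[120:300,260:420,::-1]
    cv2.imwrite(f"pics/f{n}.png",cv2.convertScaleAbs(cv2.resize(a,(400,450)),alpha=1.8))
cv2.imwrite("pics/f.png",cv2.hconcat([cv2.imread("pics/ftop.png"),cv2.imread("pics/fside.png")]))
```

```text
[0.45303129 0.07697636 0.24115539] [ 0.15281472 -0.77888677  0.27789963]Traceback (most recent call last):
  File "<stdin>", line 7, in <module>
    return _quantile_unchecked(
        a, q, axis, out, overwrite_input, method, keepdims, weights)
    return _ureduce(a,
                    func=_quantile_ureduce_func,
    ...<5 lines>...
                    overwrite_input=overwrite_input,
                    method=method)
    r = func(a, **kwargs)
    result = _quantile(arr,
                       quantiles=q,
    ...<2 lines>...
                       out=out,
                       weights=wgt)
    slices_having_nans = np.isnan(arr[-1, ...])
                                  ~~~^^^^^^^^^
IndexError: index -1 is out of bounds for axis 0 with size 0
```

Run:
```python
from bench import readout, snapshot, camera_info
from h import *
for n in("side",):
    i=camera_info(n);p,d=snapshot(n);P=cloud(d,i["intrinsics"],i["position"],i["rotation"]);X,Y,Z=np.moveaxis(P,-1,0)
    for t,a,b in(("wide",.075,.15),("narrow",.0,.047)):
        m=(X>.552)&(X<.592)&(Y>a)&(Y<b)&(Z>.02)&(Z<.2);z=Z[m];print(n,t,len(z),np.percentile(z,[5,50,95]) if len(z) else 0)
    m=(X>.47)&(X<.52)&(Y>-.01)&(Y<.03)&(Z>.07)&(Z<.128);print("face x",np.median(X[m]),m.sum())
    cv2.imwrite("pics/f.png",cv2.convertScaleAbs(cv2.resize(p[120:300,260:420,::-1],(500,560)),alpha=1.8))
```

```text
side wide 314 [0.12542919 0.12848199 0.13165091]
side narrow 230 [0.125359   0.12840719 0.1317625 ]
face x 0.4990729413501914 80
```

View pics/f.png

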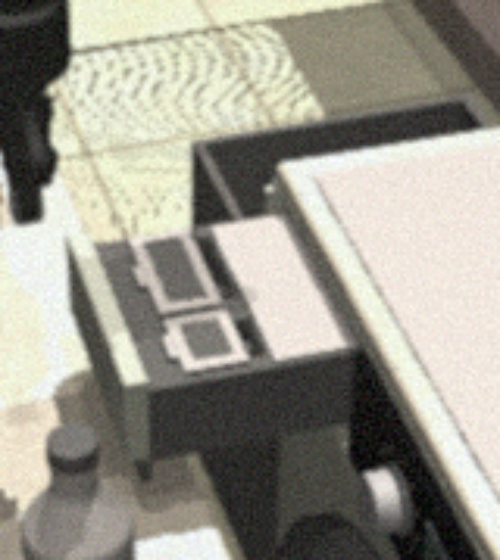

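Both lids are flat (z≈0.1285) and the face is unmoved. I lower in front of the face and push steadily.

>>> {"op": "move_arm", "data": {"plan": [[[0, 0, 15, 0, 0, 0], [0, 0, 30, 0, 0, 0], [0, 0, 30, 0, 0, 0], [0, 0, 30, 0, 0, 0], [0, 0, 17, 0, 0, 0], [-10, 0, 0, 0, 0, 0], [-8, 0, 0, 0, 0, 0], [-5, 0, 0, 0, 0, 0], [-3, 0, 0, 0, 0, 0], [-3, 0, 0, 0, 0, 0], [-3, 0, 0, 0, 0, 0], [-3, 0, 0, 0, 0, 0], [-3, 0, 0, 0, 0, 0], [-4, 0, 0, 0, 0, 0], [-5, 0, 0, 0, 0, 0], [-5, 0, 0, 0, 0, 0], [-5, 0, 0, 0, 0, 0], [-5, 0, 0, 0, 0, 0]]]}}

```text
time: 14.98
eef_pos: [0.517, 0.0762, 0.1186]
eef_rot: [-0.0, -3.141, 0.001]
wrist_force: [-2.9, -2.9, 1.8]
grip_width: 0.0001
grip_force: 1.6
```

>>> {"op": "move_arm", "data": {"plan": [[[-5, 0, 0, 0, 0, 0], [-5, 0, 0, 0, 0, 0], [-5, 0, 0, 0, 0, 0], [-5, 0, 0, 0, 0, 0], [-5, 0, 0, 0, 0, 0], [-5, 0, 0, 0, 0, 0], [-5, 0, 0, 0, 0, 0], [-5, 0, 0, 0, 0, 0], [-5, 0, 0, 0, 0, 0], [-5, 0, 0, 0, 0, 0], [-5, 0, 0, 0, 0, 0], [-5, 0, 0, 0, 0, 0], [-5, 0, 0, 0, 0, 0], [-5, 0, 0, 0, 0, 0], [-5, 0, 0, 0, 0, 0], [-5, 0, 0, 0, 0, 0], [-5, 0, 0, 0, 0, 0], [-5, 0, 0, 0, 0, 0], [-5, 0, 0, 0, 0, 0], [-5, 0, 0, 0, 0, 0]]]}}

```text
time: 17.48
eef_pos: [0.6171, 0.0764, 0.1188]
eef_rot: [0.0, 3.142, 0.0]
wrist_force: [-3.3, -2.9, 0.8]
grip_width: -0.0
grip_force: 1.6
```

```bash
cat > look.py <<'E'
from bench import readout, snapshot, camera_info
from h import *
s=readout.state();print(s["time"],s["eef_pos"],s["wrist_force"])
n="side"
i=camera_info(n);p,d=snapshot(n);P=cloud(d,i["intrinsics"],i["position"],i["rotation"]);X,Y,Z=np.moveaxis(P,-1,0)
m=(X>.48)&(X<.69)&(Y>-.012)&(Y<.04)&(Z>.075)&(Z<.128);print("face x",np.percentile(X[m],[5,25,50,75]),m.sum())
m=(X>.64)&(X<.69)&(Y>-.1)&(Y<-.03)&(Z>.075)&(Z<.125);print("front x",np.median(X[m]))
cv2.imwrite("pics/g.png",cv2.convertScaleAbs(cv2.resize(p[100:300,260:440,::-1],(540,600)),alpha=1.8))
E
python3 look.py
```

```text
17.475 [0.61714123 0.07643449 0.11882699] [-3.32135635 -2.87853275  0.80579949]
face x [0.62697438 0.62820062 0.65539175 0.66749835] 303
front x 0.6672922818079161
```

>>> {"op": "move_arm", "data": {"plan": [[[-5, 0, 0, 0, 0, 0], [-5, 0, 0, 0, 0, 0], [-4, 0, 0, 0, 0, 0], [-4, 0, 0, 0, 0, 0], [-3, 0, 0, 0, 0, 0], [-3, 0, 0, 0, 0, 0], [-3, 0, 0, 0, 0, 0], [-2, 0, 0, 0, 0, 0], [-2, 0, 0, 0, 0, 0], [-2, 0, 0, 0, 0, 0], [-1, 0, 0, 0, 0, 0], [0, 0, 0, 0, 0, 0]]]}}

```text
time: 19.02
eef_pos: [0.651, 0.0765, 0.1188]
eef_rot: [-0.0, 3.141, 0.0]
wrist_force: [-1.5, -1.9, 0.5]
grip_width: 0.0001
grip_force: 1.0
```

>>> {"op": "move_arm", "data": {"plan": [[[-1, 0, 0, 0, 0, 0], [-1, 0, 0, 0, 0, 0], [-1, 0, 0, 0, 0, 0], [-0.5, 0, 0, 0, 0, 0], [0, 0, 0, 0, 0, 0]]]}}

```text
time: 19.65
eef_pos: [0.6543, 0.0765, 0.1188]
eef_rot: [-0.0, 3.142, 0.0]
wrist_force: [-1.9, -1.7, 0.6]
grip_width: -0.0002
grip_force: 1.3
```

>>> {"op": "move_arm", "data": {"plan": [[[-0.5, 0, 0, 0, 0, 0], [-0.5, 0, 0, 0, 0, 0], [-0.5, 0, 0, 0, 0, 0], [-0.5, 0, 0, 0, 0, 0], [0, 0, 0, 0, 0, 0]]]}}

```text
time: 20.27
eef_pos: [0.6563, 0.0764, 0.1187]
eef_rot: [-0.0, 3.142, 0.0]
wrist_force: [-2.6, -1.2, 0.9]
grip_width: -0.0003
grip_force: 1.3
```

>>> {"op": "move_arm", "data": {"plan": [[[-0.5, 0, 0, 0, 0, 0], [-0.5, 0, 0, 0, 0, 0], [-0.5, 0, 0, 0, 0, 0], [0, 0, 0, 0, 0, 0]]]}}

```text
time: 20.78
eef_pos: [0.6579, 0.0764, 0.1188]
eef_rot: [0.0, 3.141, -0.0]
wrist_force: [-2.9, -1.5, 0.5]
grip_width: -0.0003
grip_force: 1.3
```

>>> {"op": "move_arm", "data": {"plan": [[[-0.5, 0, 0, 0, 0, 0], [-0.5, 0, 0, 0, 0, 0], [-0.5, 0, 0, 0, 0, 0], [0, 0, 0, 0, 0, 0]]]}}

```text
time: 21.28
eef_pos: [0.6581, 0.0764, 0.1188]
eef_rot: [-0.0, -3.139, 0.0]
wrist_force: [-6.9, -2.4, 3.8]
grip_width: -0.0001
grip_force: 3.6
```

```bash
python3 look.py
```

```text
21.275 [0.65808523 0.07635367 0.11876317] [-6.93115917 -2.40521191  3.76776556]
face x [0.66740624 0.66847005 0.66902802 0.66958042] 137
front x 0.6673152754013538
```

View pics/g.png

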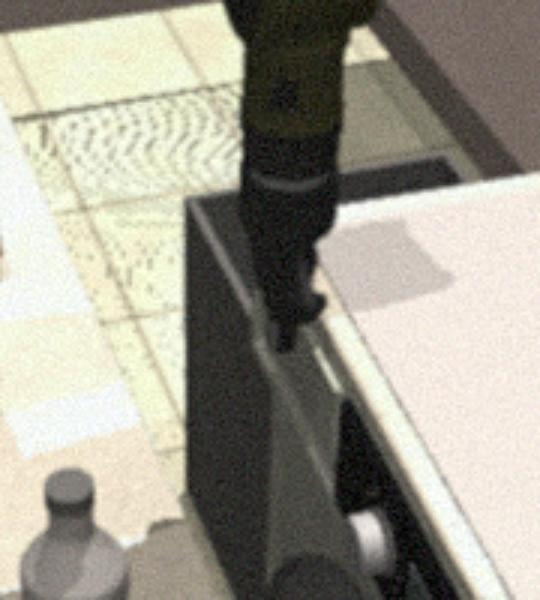

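The face now sits in the machine's front, and the position has stopped advancing while the force rises. I press a little more to confirm the stop.

>>> {"op": "move_arm", "data": {"plan": [[[-0.5, 0, 0, 0, 0, 0], [-0.5, 0, 0, 0, 0, 0], [-0.5, 0, 0, 0, 0, 0], [0, 0, 0, 0, 0, 0]]]}}

```text
time: 21.82
eef_pos: [0.6581, 0.0763, 0.1187]
eef_rot: [0.0, -3.137, 0.0]
wrist_force: [-12.2, -1.4, 6.4]
grip_width: -0.0002
grip_force: 6.1
```

>>> {"op": "move_arm", "data": {"plan": [[[3, 0, 0, 0, 0, 0], [10, 0, 0, 0, 0, 0], [20, 0, 0, 0, 0, 0], [30, 0, 0, 0, 0, 0], [30, 0, 0, 0, 0, 0], [20, 0, -20, 0, 0, 0], [10, 0, -30, 0, 0, 0], [0, 0, -30, 0, 0, 0], [0, 0, -10, 0, 0, 0], [0, 0, 0, 0, 0, 0]]]}}

```text
time: 23.08
eef_pos: [0.5384, 0.0766, 0.2092]
eef_rot: [-0.0, 3.14, 0.001]
wrist_force: [0.1, -0.5, -0.2]
grip_width: -0.0002
grip_force: 0.0
```

```bash
python3 look.py
python3 - <<'E'
from bench import snapshot,camera_info
from h import *
i=camera_info("side");p,d=snapshot("side");P=cloud(d,i["intrinsics"],i["position"],i["rotation"]);X,Y,Z=np.moveaxis(P,-1,0)
f=lambda a,b:(X>.64)&(X<.69)&(Y>a)&(Y<b)&(Z>.08)&(Z<.13)
m=f(-.4,-.03);c=np.polyfit(Y[m],X[m],1)
m=f(-.01,.16);r=X[m]-np.polyval(c,Y[m]);print("drawer face minus front plane (m)",np.median(r),m.sum())
E
```

```text
23.075 [0.53840147 0.07658876 0.20916856] [ 0.09090441 -0.46400733 -0.24714966]
face x [0.6674274  0.66816074 0.66905195 0.66974896] 132
front x 0.6672092397606577
drawer face minus front plane (m) 0.007772195564781481 380
```

View pics/g.png

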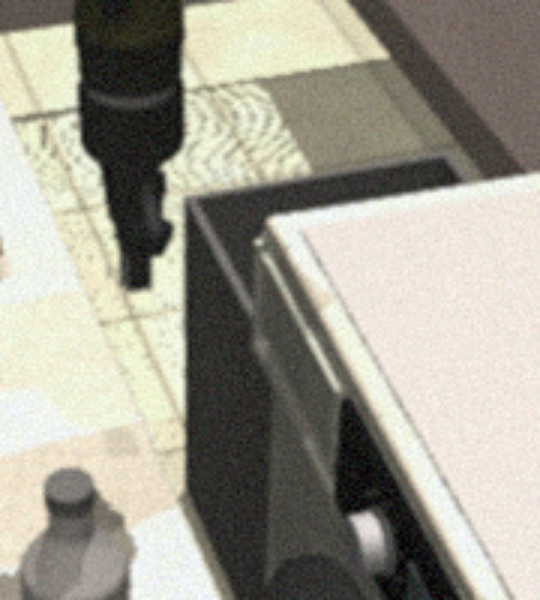

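The face looks seated, with a thin bright line along its top edge. That plane fit was skewed by the control panel, so I compare directly with the front just above and left of the face.

Run:
```python
from bench import snapshot,camera_info
from h import *
np.set_printoptions(precision=4,suppress=True)
for n in("side","top"):
    i=camera_info(n);acc=[]
    for k in range(6):
        p,d=snapshot(n);d=d.copy();d[d==0]=np.nan;acc.append(d)
    P=cloud(np.nanmean(acc,0),i["intrinsics"],i["position"],i["rotation"]);X,Y,Z=np.moveaxis(P,-1,0)
    for y0,y1 in((-.25,-.1),(-.1,-.03),(-.01,.03),(.03,.07),(.07,.11),(.11,.16),(.173,.185)):
        o=[]
        for z0 in np.arange(.02,.16,.01):
            m=(X>.64)&(X<.70)&(Y>y0)&(Y<y1)&(Z>z0)&(Z<z0+.01); o.append(np.median(X[m]) if m.sum()>3 else np.nan)
        print(n,y0,np.array(o)*1000)
```

```text
side -0.25 [664.7076 664.6431 664.7172 664.2549 663.7759 661.5893 661.945  661.5801
 662.0152 664.3771 664.7801 668.6248 673.6329 680.8441 695.684 ]
side -0.1 [668.0264 667.668  667.6822 667.5556 667.4923 667.2942 667.1917 667.095
 667.136  667.0751 667.2599 671.3259 676.0758 683.1607 696.9652]
side -0.01 [669.0629 674.46        nan      nan 668.8458 668.8795 668.7742 668.7904
 668.6316 668.7912 668.7234 672.5579 677.6226 684.4099 692.2126]
side 0.03 [669.5258 675.152       nan      nan 669.5465 669.6956 669.6869 669.8045
 669.7957 669.719  669.5502 673.9352 678.1179 685.8027 692.4401]
side 0.07 [670.6946 675.996       nan      nan 670.6876 670.6262 670.2344 670.5085
 670.649  670.5799 670.5634 674.5753 679.0376 685.7428 692.7114]
side 0.11 [671.7931 676.9798      nan      nan 671.4808 671.2779 671.5674 671.3837
 671.624  671.4304 671.4006 675.2658 680.0338 685.351  693.2523]
side 0.173 [672.5867 676.5808 675.5496 674.5988 674.2186 673.8811 673.8849 673.8702
 672.6472 673.7582 674.8971 677.0675 681.7447 686.241       nan]
top -0.25 [661.5957 661.9404 662.0973 661.7932 661.0339 660.3898 660.0214 659.814
 657.3305 661.8396 662.3884 666.4021 671.029  676.8166 691.2498]
top -0.1 [664.5828 664.4591 664.8236 664.9629 664.6039 664.6641 664.6404 664.7736
 664.75   664.5302 664.8646 668.3827 673.6389 679.5563 691.6108]
top -0.01 [666.1684 669.7857      nan      nan 666.2081 666.2018 666.2255 666.4528
 666.2192 666.4845 666.5152 670.7816 675.1753 680.7094 692.5543]
top 0.03 [666.9615 670.3178      nan      nan      nan      nan      nan      nan
      nan      nan      nan 670.4687      nan 684.6966 691.6522]
top 0.07 [nan nan nan nan nan nan nan nan nan nan nan nan nan nan nan]
top 0.11 [nan nan nan nan nan nan nan nan nan nan nan nan nan nan nan]
top 0.173 [nan nan nan nan nan nan nan nan nan nan nan nan nan nan nan]
```

The face is coplanar with the front both below it and to the right of it, to within about 0.3 mm. It is flush, and the arm is clear.

```bash
python3 -c "
from bench import hand_in; print(hand_in())"
```

```text
the job is handed in; nothing more can be done
None
```

Both lids were pushed down flat, then the drawer was pushed steadily home. Its face measures flush with the machine's front to about 0.3 mm, nothing else was touched, and the job was handed in at about 24 s.

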